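# Load the specimen chuck of an imaging rig and hold its locking collar home

### The arm

A 6-joint arm with a two-finger parallel gripper is mounted at the origin on the work surface. World frame = base frame: x ahead of the robot, y to its left, z up, the work surface at z = 0. Lengths are in m, angles in rad, forces in N, time in s.
With the tool pointing down it reaches from about 0.275 to 0.825 m from the base axis. Payload 4.9 kg.
Tool frame: the origin (TCP) lies between the finger pads; the fingertips stand 17 mm ahead of it and the grasp point (between the pads) lies 2 mm behind it; z points along the fingers, y is the line along which they close (so a half turn about z gives the same grasp; the last joint's range is limited). The gripper opens to 85 mm and grips with 20 to 120 N. Pads are 22 mm wide; open, the fingers measure 114 mm over their backs; the gripper's body (76 mm by 85 mm) begins 54 mm behind the grasp point. The pads swing forward as they close: fully open they stand 13 mm farther back than shut.
Start: joints at [-1.435, 0.326, -0.193, 1.052, 0, 1.437], TCP at [0.147, -0.53, 0.248] pointing down, gripper open.
Joint ranges: [-2.65, 2.65], [-0.97, 1.79], [-1.3, 1.35], [-1.93, 2.1], [-1.47, 1.37], [-3.14, 3.14]. Speed limits (rad/s): [2.57, 2.57, 3.14, 3.14, 3.14, 3.14].

### API

Orientations are given as [roll, pitch, yaw] about the fixed x, y, z axes, in that order (R = Rz(yaw) Ry(pitch) Rx(roll)).
In Python, from bench import ctrl gives the robot as it stands.
- The arm moves only by the shell command python3 -m handwheel 'ROWS'. ROWS is a JSON object of lists of equal length, an entry for each row: "delta_rot": the turn, a rotation vector about the tool's x, y, z in units of 8 degrees (1.0 is 8 degrees), a list of three; "slide": the shift along the tool's x, y, z in units of 50 mm (1.0 is 50 mm), a list of three; "hand": the gripper command: -1 is fully open, 1 is shut, values between are in proportion. In form: {"delta_rot": [[ax, ay, az], ...], "slide": [[tx, ty, tz], ...], "hand": [hand, ...]}. A call has 1 to 20 rows; each row shifts and turns the commanded pose from where the row before left it, along the tool's axes as they then stand; what a row does not reach is not made up. A row lasts 1/8 s, in which the tool goes at most 62.5 mm and 10.7 degrees, less where a joint would pass 70% of its speed; a pose out of reach is approached as far as the arm can. A call is refused whole if a number of a shift passes 1 or a number of a turn 1, either way. A call with a gripper value outside its range is refused whole. The fingers move at their own pace and stop on an object; the grip force is fixed at half the most. Time passes only in rows, so rows that do not move let the fingers close. It gives the time, the measured TCP pose, the force, the opening and the grip force at its end, in the units of the state.
- ctrl.read_state(): the state, without advancing time (a new reading comes with each control period).
- ctrl.camera(name): name is "side" or "top"; returns a dict with "image" (480x640x3 uint8, red, green, blue), "z_map" (480x640 float32, m along the optical axis (not along the pixel's ray), 0 where there is no reading), "vertical_fov" (degrees; the focal length in pixels is half the picture's height over the tangent of half this angle, whatever the lens; pixels are square), "cx", "cy" (the principal point, pixels), "eye" and "attitude" of the camera in the world. Camera axes: x right, y down, z forward; pixel columns grow to the right and rows downward; lengths in m; the calibration is good to about 2 mm. A picture is of the moment at which its call begins.
- ctrl.job_done(): hands the job in; it is judged then, once.
The state is a dict: "clock": time; "q": joint angles; "dq": joint speeds; "tau": joint torques, N m; "eef_pos": TCP position; "ee_rot": TCP orientation; "force": force on the tool from outside, world axes, zero at the start; "moment": the same for the moment, N m; "width": finger opening in m; "grasp_force": force on a finger pad.
Only numpy, scipy, OpenCV 4.12 (cv2) and the standard library are available. Lean on these libraries where they do the work, as an engineer would, in place of code of your own. Each camera call takes 0.05 s, during which the arm holds its last target. There are 200 camera calls.

### The job

First take the rod with the tall straight cork plug out of the rack and drop it end-down into the bore of the specimen chuck, all the way until the cork rests on the chuck's mouth. Then turn the knurled collar on the chuck until its hidden keyways drop over the cross pins, push it fully home against its spring and finish while still holding it pushed home, so that I can tighten the lock screw. Leave the other two rods in the rack and the rest of the bench undisturbed.

Things in the scene. Friction and masses are not known exactly. Their poses are not given: they have to be found in the camera images.
- plug_rod: Specimen rod, upright in one of the rack's three holes (which one varies): round steel shank 12 mm in diameter, 55 mm long, foot chamfered; on it a straight cylindrical cork plug 18 mm in diameter, 22 mm tall (whole rod 77 mm, about 50 g). Origin at the centre of the foot, z towards the cork. In the rack the foot stands on the hole's floor, 7 mm above the table.
- disc_rod: Other rod in the rack, to be left there: the same shank, with a flat cork disc 28 mm in diameter, 5 mm thick. Origin at the foot.
- cone_rod: Other rod in the rack, to be left there: the same shank, with a pointed cork cone 22 mm in diameter at its base, 22 mm tall. Origin at the foot.
- rack: Fixed black block 56 x 170 x 42 mm high with three blind holes, 14.5 mm square and 35 mm deep, in a row along its y axis at -55, 0 and +55 mm. Origin at the centre of its underside, z up.
- chuck: Fixed specimen chuck: black base 100 x 100 x 15 mm, a disc 50 mm in diameter up to 22 mm, then an upright steel tube (spigot) 33 mm in outer diameter, its mouth 80 mm up. Origin: centre of the underside; z up, the bore's axis. Three 5 mm cross pins stick out of the spigot 120 degrees apart, hidden under the collar; which way they point is unknown and does not follow the chuck's axes.
- chuck_mouth (a point): Centre of the mouth of the chuck's bore, 80 mm above the table. The bore is 14.5 mm in diameter, its floor 22 mm above the chuck's origin. With the rod fully in, its cork rests on the mouth: foot 25 mm, top 102 mm above the chuck's origin.
- collar: Loose knurled aluminium collar around the spigot, 54 mm outer diameter, 26 mm high, about 150 g. Origin on its axis at its underside, z up. At the start it rests on the pins, underside 52.5 mm above the chuck's origin. Three keyways run up its inner wall from the underside at its -x axis and 120 degrees either side, hidden by the top rim.
- collar_top (a point): Centre of the collar's top, 26 mm above its underside. The keyways come over the pins within 15 to 105 degrees of turning either way (nearest fit at most 60 degrees away), fitting within about 6 degrees either side. The collar then sinks 10.5 mm onto the spring ring (underside 42 mm above the chuck's origin) and cannot turn any more.
- spring_ring (a joint): Travel in m of the spring ring around the spigot under the collar: 0 = up, 0.008 = fully pressed to its stop, where the collar is home (underside 34 mm above the chuck's origin). It pushes back with about 4 N at 0 and 10 N at the stop, and lifts the collar again when that is let go.
- lens: Camera lens standing on the table, 48 mm in diameter, 48 mm tall; leave it. Origin at its underside.
- tin: Flat round steel tin, 72 mm in diameter, 28 mm tall; leave it. Origin at its underside.
- tray: Shallow aluminium tray 80 x 120 x 22 mm with a spacer ring in it; leave it. Origin at its underside.
- screwdriver: Screwdriver lying near the robot, 170 mm long; leave it.

How it is judged:
By the outcome, as a careful person would: the job done as asked, in the order asked, and still so for the second after the job is handed in, while the arm keeps its last pose, push and grip.
It also fails if it takes over 72 s, if anything falls off the work surface, if the arm or the gripper's body presses on something with over 40 N, if the wrist force passes 120 N, or if a joint passes its speed limit or range.

## Working session

There is one attempt and no reset: what is moved stays moved. The work goes in short steps, Python scripts to look and compute and a shell command to move; the robot and the scene stay as the last step left them, time stands still between calls to the robot, and variables do not carry over. Pictures are saved under pics/ and viewed, at most 10 in all, crops included, and the job is handed in when it is done.

```bash
mkdir -p pics; ls; cat > h.py <<'E'
import numpy as np, cv2
from scipy.spatial.transform import Rotation as R
from bench import ctrl
def cam(n,save=None):
    c=ctrl.camera(n)
    if save: cv2.imwrite('pics/'+save,c['image'][:,:,::-1])
    return c
def cloud(c):
    f=240/np.tan(np.radians(c['vertical_fov'])/2); z=c['z_map']
    v,u=np.mgrid[0:480,0:640]
    P=np.stack([(u-c['cx'])/f*z,(v-c['cy'])/f*z,z],-1)
    a=np.array(c['attitude'])
    M=a if a.shape==(3,3) else R.from_euler('xyz',a).as_matrix()
    W=P@M.T+np.array(c['eye']); W[z==0]=np.nan
    return W
E
python3 - <<'E'
from h import *
print(ctrl.read_state())
for n in('top','side'):
    c=cam(n,n+'0.png'); print(n,c['vertical_fov'],c['cx'],c['cy'],c['eye'],c['attitude'])
    W=cloud(c); np.save(n+'0.npy',W); print(np.nanpercentile(W.reshape(-1,3),[1,50,99],axis=0))
E
```

```text
pics
{'clock': 0.0, 'q': array([-1.43519552e+00,  3.26941157e-01, -1.93581634e-01,  1.05199053e+00,
       -2.11554126e-05,  1.43659082e+00]), 'dq': array([-9.77990915e-05, -3.71796324e-05,  1.09761859e-03,  3.62812587e-04,
       -2.60766904e-04,  6.10683492e-04]), 'tau': array([-9.53670351e-04, -4.43394864e+01,  2.62438774e+01,  1.54556218e-02,
       -3.96506721e-04, -5.43513863e-06]), 'eef_pos': array([ 0.14652707, -0.52955379,  0.24750414]), 'ee_rot': array([-3.13988827e+00, -2.08774121e-04,  2.69806158e-01]), 'force': array([-1.30449783,  0.29290705, -0.18554769]), 'moment': array([ 0.07098186, -0.02608174, -0.00254416]), 'grasp_force': 0.0, 'width': 0.08548363100179444}
top 52.77348959250081 319.59298905283964 230.10014002121534 [0.50778237 0.06942062 0.91312826] [-3.04845129 -0.02655485 -1.56271992]
[[ 1.48083416e-01 -9.30283719e-01 -7.55817597e-01]
 [ 5.74872101e-01  4.49839855e-02 -5.92739014e-04]
 [ 1.48376188e+00  9.13696056e-01  7.20052099e-02]]
side 49.17599319095547 316.9789872726992 236.71000516232348 [0.48587746 0.76867841 0.62753515] [-2.2389979   0.01058139 -3.01956672]
[[-4.31959080e-02 -2.22756719e+00 -7.53250817e-01]
 [ 5.82018469e-01 -6.44277431e-03  9.80288401e-04]
 [ 2.23568143e+00  4.66842935e-01  3.94204281e-01]]
```

View pics/top0.png

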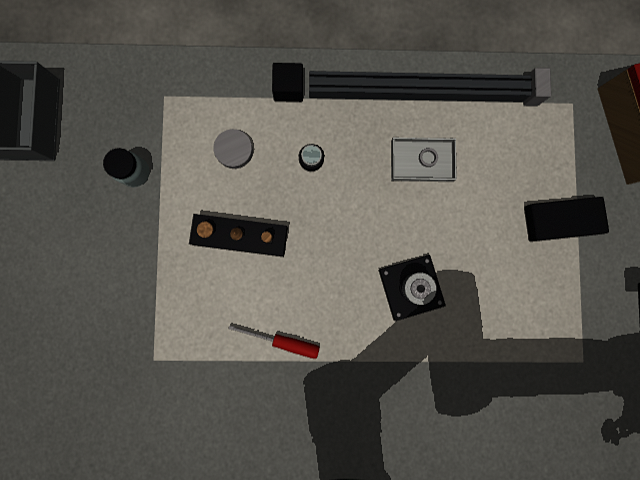

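View pics/side0.png

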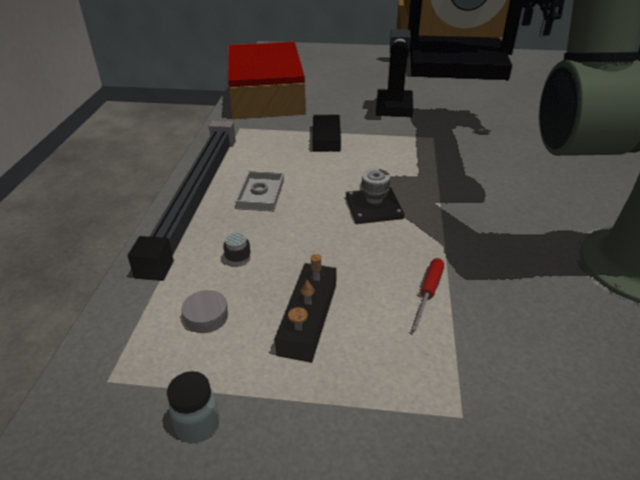

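The top view shows the plug rod at about (266,237), the cone at (236,233), the disc at (205,229) and the chuck at (421,289). The side view confirms that the plug is the hole nearest the chuck, at (316,265).

```bash
python3 - <<'E'
from h import *
for n,boxes in (('top',dict(plug=(255,225,280,250),rack=(180,205,295,260),chuck=(395,265,445,312),base=(372,245,452,325))),('side',dict(plug=(305,250,328,285),chuck=(355,165,395,210)))):
    W=np.load(n+'0.npy')
    for k,(a,b,c,d) in boxes.items():
        P=W[b:d,a:c].reshape(-1,3); P=P[~np.isnan(P[:,0])]
        lo,hi={'plug':(.066,.095),'rack':(.036,.048),'chuck':(.068,.09),'base':(.011,.019)}[k]
        Q=P[(P[:,2]>lo)&(P[:,2]<hi)]
        (cx,cy),r=cv2.minEnclosingCircle(Q[:,:2].astype(np.float32))
        print(n,k,len(Q),'mean',Q.mean(0).round(4),'med z',np.median(Q[:,2]).round(4),'circle',round(cx,4),round(cy,4),round(r,4),'rect',cv2.minAreaRect((Q[:,:2]*1000).astype(np.float32)))
E
```

```text
top plug 93 mean [0.5726 0.1398 0.0823] med z 0.0828 circle 0.5731 0.1402 0.009 rect ((572.7783203125, 139.96189880371094), (16.7366886138916, 16.88249397277832), 64.87627410888672)
top rack 2511 mean [0.5787 0.192  0.0411] med z 0.0411 circle 0.5791 0.1949 0.0887 rect ((579.4769897460938, 194.9591827392578), (170.35948181152344, 56.160831451416016), 83.2577133178711)
top chuck 770 mean [ 0.4866 -0.1254  0.0777] med z 0.0779 circle 0.4864 -0.1259 0.0277 rect ((486.7007141113281, -125.99430847167969), (53.91061782836914, 53.39333724975586), 89.25455474853516)
top base 1944 mean [ 0.4866 -0.1206  0.0143] med z 0.0143 circle 0.4866 -0.1263 0.0693 rect ((486.3916015625, -126.27151489257812), (99.951904296875, 100.79660034179688), 16.664581298828125)
side plug 179 mean [0.5723 0.1487 0.0795] med z 0.0815 circle 0.5725 0.1648 0.034 rect ((572.0004272460938, 164.8424072265625), (67.22907257080078, 16.671659469604492), 89.8047103881836)
side chuck 457 mean [ 0.4856 -0.1205  0.0776] med z 0.0788 circle 0.485 -0.1268 0.0302 rect ((485.87432861328125, -126.07171630859375), (57.718631744384766, 54.9980583190918), 78.44837951660156)
```

```bash
python3 -m handwheel '{"delta_rot":[[0,0,-0.94],[0,0,-0.94],[0,0,-0.94],[0,0,-0.94],[0,0,-0.94],[0,0,-0.94],[0,0,-0.94],[0,0,-0.94],[0,0,-0.94]],"slide":[[0,0,0],[0,0,0],[0,0,0],[0,0,0],[0,0,0],[0,0,0],[0,0,0],[0,0,0],[0,0,0]],"hand":[-1,-1,-1,-1,-1,-1,-1,-1,-1]}'
python3 -m handwheel '{"delta_rot":[[0,0,0],[0,0,0],[0,0,0],[0,0,0],[0,0,0],[0,0,0],[0,0,0],[0,0,0],[0,0,0],[0,0,0],[0,0,0],[0,0,0],[0,0,0],[0,0,0],[0,0,0],[0,0,0],[0,0,0]],"slide":[[0.9,0.43,0],[0.9,0.43,0],[0.9,0.43,0],[0.9,0.43,0],[0.9,0.43,0],[0.9,0.43,0],[0.9,0.43,0],[0.9,0.43,0],[0.9,0.43,0],[0.9,0.43,0],[0.9,0.43,0],[0.9,0.43,0],[0.9,0.43,0],[0.9,0.43,0],[0.9,0.43,0],[0.8,0.43,0],[0,0,0]],"hand":[-1,-1,-1,-1,-1,-1,-1,-1,-1,-1,-1,-1,-1,-1,-1,-1,-1]}'
```

```text
clock: 1.23
eef_pos: [0.1465, -0.5298, 0.2478]
ee_rot: [-3.141, -0.001, 1.455]
force: [0.2, -0.8, 0.3]
width: 0.0853
grasp_force: 0.0
clock: 3.35
eef_pos: [0.5744, 0.141, 0.2472]
ee_rot: [-3.141, -0.0, 1.455]
force: [-0.7, -0.9, -0.5]
width: 0.0853
grasp_force: 0.0
```

```bash
python3 -m handwheel '{"delta_rot":[[0,0,0],[0,0,0],[0,0,0],[0,0,0],[0,0,0],[0,0,0]],"slide":[[-0.02,-0.026,0.6],[0,0,0.8],[0,0,0.8],[0,0,0.6],[0,0,0.48],[0,0,0]],"hand":[-1,-1,-1,-1,-1,-1]}'
python3 -m handwheel '{"delta_rot":[[0,0,0],[0,0,0],[0,0,0],[0,0,0],[0,0,0],[0,0,0],[0,0,0],[0,0,0]],"slide":[[0,0,0],[0,0,0],[0,0,0],[0,0,0],[0,0,0],[0,0,0],[0,0,0],[0,0,0]],"hand":[0,0.3,1,1,1,1,1,1]}'
python3 - <<'E'
from h import *
cam('side','side1.png')
i=cv2.imread('pics/side1.png')[180:380,220:440]; cv2.imwrite('pics/side1c.png',cv2.resize(i,None,fx=2.7,fy=2.7,interpolation=cv2.INTER_CUBIC))
E
```

```text
clock: 4.1
eef_pos: [0.5697, 0.1367, 0.0824]
ee_rot: [-3.137, 0.001, 1.45]
force: [0.3, 0.4, 0.5]
width: 0.0857
grasp_force: 0.0
clock: 5.1
eef_pos: [0.5727, 0.138, 0.0851]
ee_rot: [3.14, -0.0, 1.451]
force: [-0.5, -0.2, 5.9]
width: 0.0154
grasp_force: 58.6
```

View pics/side1c.png

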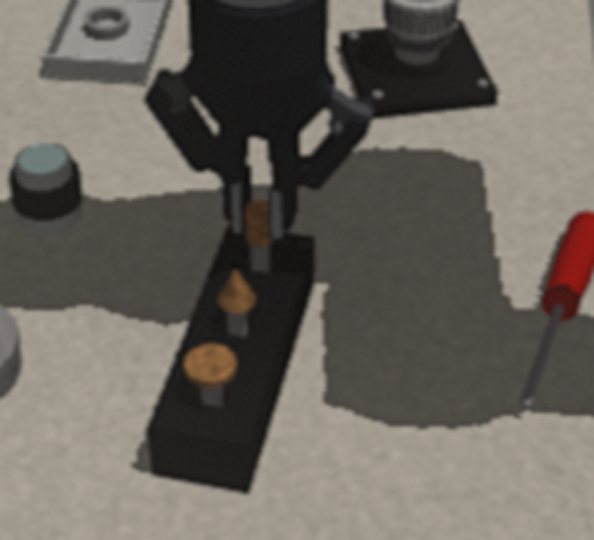

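The side crop shows the plug's cork between the pads at about (258,222). The cone (237,295) and the disc (210,365) are untouched. I'll lift the rod and carry it over.

```bash
python3 -m handwheel '{"delta_rot":[[0,0,0],[0,0,0],[0,0,0],[0,0,0],[0,0,0],[0,0,0],[0,0,0],[0,0,0],[0,0,0],[0,0,0],[0,0,0],[0,0,0],[0,0,0],[0,0,0],[0,0,0],[0,0,0],[0,0,0]],"slide":[[0,0,-0.2],[0,0,-0.4],[0,0,-0.5],[0,0,-0.5],[0,0,-0.4],[0,0,0],[-0.45,-0.08,0],[-0.7,-0.15,0],[-0.8,-0.15,0],[-0.8,-0.15,0],[-0.8,-0.15,0],[-0.8,-0.15,0],[-0.6,-0.15,0],[-0.3,-0.07,0],[-0.2,-0.03,0],[0,0,0],[0,0,0]],"hand":[1,1,1,1,1,1,1,1,1,1,1,1,1,1,1,1,1]}'
python3 - <<'E'
from h import *
print(ctrl.read_state()['force'])
c=cam('side','side2.png');np.save('side2.npy',cloud(c))
c=cam('top','top2.png')
i=cv2.imread('pics/side2.png')[80:240,290:480]; cv2.imwrite('pics/side2c.png',cv2.resize(i,None,fx=3.5,fy=3.5,interpolation=cv2.INTER_CUBIC))
E
```

```text
clock: 7.28
eef_pos: [0.4862, -0.1256, 0.1842]
ee_rot: [-3.142, -0.0, 1.452]
force: [0.8, 0.9, 0.1]
width: 0.0155
grasp_force: 58.8
[0.77062386 0.88460329 0.09697808]
```

View pics/side2c.png

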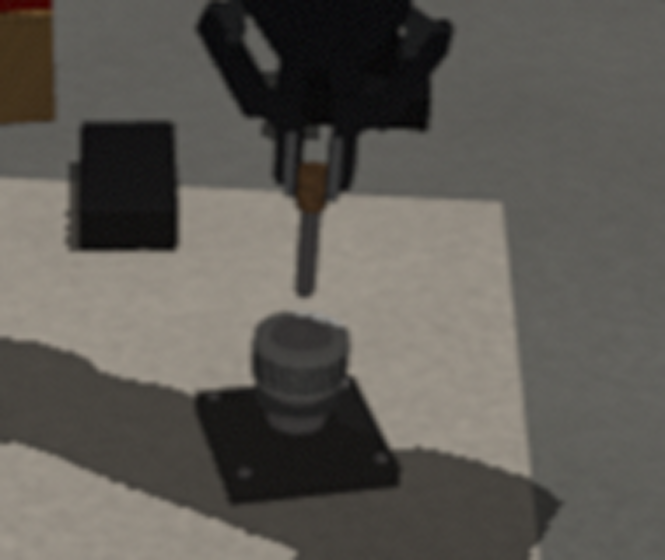

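The crop shows the rod held upright under the fingers, cork at (312,187) and foot at (305,290), above the collar at (300,345). Next I'll measure the shank's lean and offset.

```bash
python3 - <<'E'
from h import *
W=np.load('side2.npy'); S=W[128:168,366:390].reshape(-1,3)
eye=np.array([.4859,.7687])
for lo,hi in((.105,.12),(.12,.135),(.135,.15),(.15,.158),(.164,.18)):
    Q=S[(S[:,2]>lo)&(S[:,2]<hi)&(abs(S[:,1]+.12)<.03)&(abs(S[:,0]-.487)<.03)]
    # mean x of row extents; front y + radius
    print(lo,len(Q),Q.mean(0).round(4),'x range',Q[:,0].min().round(4),Q[:,0].max().round(4),'ymax',np.percentile(Q[:,1],90).round(4))
Q=S[(abs(S[:,1]+.12)<.03)&(abs(S[:,0]-.487)<.03)];print('zmin',np.nanpercentile(Q[:,2],[0,2,99]))
# same measurement of collar wall in side0
W0=np.load('side0.npy')[160:215,350:400].reshape(-1,3)
Q=W0[(W0[:,2]>.056)&(W0[:,2]<.074)];print('collar',Q.mean(0),Q.min(0),Q.max(0),np.percentile(Q[:,1],95))
E
```

```text
0.105 29 [ 0.4851 -0.1202  0.1142] x range 0.4801 0.49 ymax -0.1175
0.12 45 [ 0.4857 -0.1201  0.1278] x range 0.4795 0.491 ymax -0.1176
0.135 43 [ 0.4851 -0.1202  0.1424] x range 0.4797 0.4913 ymax -0.1177
0.15 24 [ 0.4856 -0.1198  0.1541] x range 0.4806 0.4903 ymax -0.1176
0.164 121 [ 0.4849 -0.1179  0.1735] x range 0.4656 0.5064 ymax -0.115
zmin [0.10716392 0.11240493 0.18747894]
collar [ 0.48538056 -0.10716612  0.06545309] [ 0.45808233 -0.13931382  0.05616552] [ 0.51318373 -0.09745832  0.07397647] -0.099637104958189
```

```bash
python3 - <<'E'
from h import *
from scipy.optimize import least_squares
def fit(Q,r):
    s=least_squares(lambda p:np.hypot(Q[:,0]-p[0],Q[:,1]-p[1])-r,[.486,-.125],loss='soft_l1',f_scale=.0005); return s.x.round(4)
S=np.load('side2.npy')[128:168,366:390].reshape(-1,3)
S=S[(S[:,2]>.112)&(S[:,2]<.158)&(abs(S[:,1]+.12)<.02)&(abs(S[:,0]-.487)<.02)]
print('rod',fit(S,.006))
W0=np.load('side0.npy')[160:215,350:400].reshape(-1,3)
Q=W0[(W0[:,2]>.056)&(W0[:,2]<.074)&(W0[:,1]>-.125)];print('collar',fit(Q,.027))
Q=W0[(W0[:,2]>.026)&(W0[:,2]<.05)&(W0[:,1]>-.125)];print('spigot',len(Q),fit(Q,.0165))
E
```

```text
rod [ 0.4851 -0.1245]
collar [ 0.4855 -0.1274]
spigot 168 [ 0.4853 -0.1243]
```

```bash
python3 -m handwheel '{"delta_rot":[[0,0,0],[0,0,0],[0,0,0],[0,0,0],[0,0,0],[0,0,0],[0,0,0],[0,0,0]],"slide":[[-0.044,0.012,0],[0,0,0.2],[0,0,0.24],[0,0,0.06],[0,0,0.05],[0,0,0.05],[0,0,0.04],[0,0,0]],"hand":[1,1,1,1,1,1,1,1]}'
```

```text
clock: 8.38
eef_pos: [0.4863, -0.1285, 0.1523]
ee_rot: [3.142, 0.0, 1.451]
force: [0.1, 0.6, -1.0]
width: 0.0155
grasp_force: 58.8
```

```bash
python3 -m handwheel '{"delta_rot":[[0,0,0],[0,0,0],[0,0,0],[0,0,0],[0,0,0],[0,0,0],[0,0,0],[0,0,0]],"slide":[[0,0,0.1],[0,0,0.16],[0,0,0.2],[0,0,0.2],[0,0,0.16],[0,0,0.08],[0,0,0.04],[0,0,0]],"hand":[1,1,1,1,1,1,1,1]}'
```

```text
clock: 9.38
eef_pos: [0.4864, -0.1286, 0.1053]
ee_rot: [3.141, 0.0, 1.451]
force: [0.5, -0.1, -0.5]
width: 0.0153
grasp_force: 58.8
```

```bash
python3 -m handwheel '{"delta_rot":[[0,0,0],[0,0,0],[0,0,0],[0,0,0]],"slide":[[0,0,0.02],[0,0,0.02],[0,0,0.01],[0,0,0]],"hand":[1,1,1,1]}'
```

```text
clock: 9.88
eef_pos: [0.4865, -0.1286, 0.1032]
ee_rot: [3.141, 0.0, 1.451]
force: [-0.2, -0.0, 3.4]
width: 0.0154
grasp_force: 59.2
```

```bash
python3 -m handwheel '{"delta_rot":[[0,0,0],[0,0,0],[0,0,0],[0,0,0],[0,0,0],[0,0,0],[0,0,0],[0,0,0],[0,0,0],[0,0,0],[0,0,0],[0,0,0],[0,0,0]],"slide":[[0,0,0],[0,0,0],[0,0,0],[0,0,0],[0,0,0],[0,0,0],[0,0,-0.2],[0,0,-0.4],[0,0,-0.6],[0,0,-0.6],[0,0,-0.6],[0,0,0],[0,0,0]],"hand":[0.5,0,-0.5,-1,-1,-1,-1,-1,-1,-1,-1,-1,-1]}'
python3 - <<'E'
from h import *
from scipy.optimize import least_squares
print(ctrl.read_state()['q'].round(3))
c=cam('side','side3.png');W=cloud(c)
i=cv2.imread('pics/side3.png')[80:240,290:480]; cv2.imwrite('pics/side3c.png',cv2.resize(i,None,fx=3.5,fy=3.5,interpolation=cv2.INTER_CUBIC))
S=W[140:215,350:400].reshape(-1,3)
S=S[(abs(S[:,0]-.486)<.035)&(abs(S[:,1]+.126)<.035)]
T=S[(S[:,2]>.084)&(S[:,2]<.12)];print('cork',len(T),T.min(0),T.max(0))
Q=S[(S[:,2]>.056)&(S[:,2]<.074)&(S[:,1]>-.125)]
for q,r in((T,.009),(Q,.027)):print(least_squares(lambda p:np.hypot(q[:,0]-p[0],q[:,1]-p[1])-r,[.486,-.125],loss='soft_l1',f_scale=.0005).x)
E
```

```text
clock: 11.5
eef_pos: [0.486, -0.1284, 0.2226]
ee_rot: [-3.141, -0.0, 1.451]
force: [0.4, -0.2, -0.1]
width: 0.0854
grasp_force: 0.0
[-0.405  0.259 -0.355  0.957 -0.     1.285]
cork 109 [ 0.47669076 -0.1358846   0.08429341] [ 0.49439274 -0.11535012  0.1050759 ]
[ 0.48572914 -0.1277227 ]
[ 0.48563792 -0.12727559]
```

View pics/side3c.png

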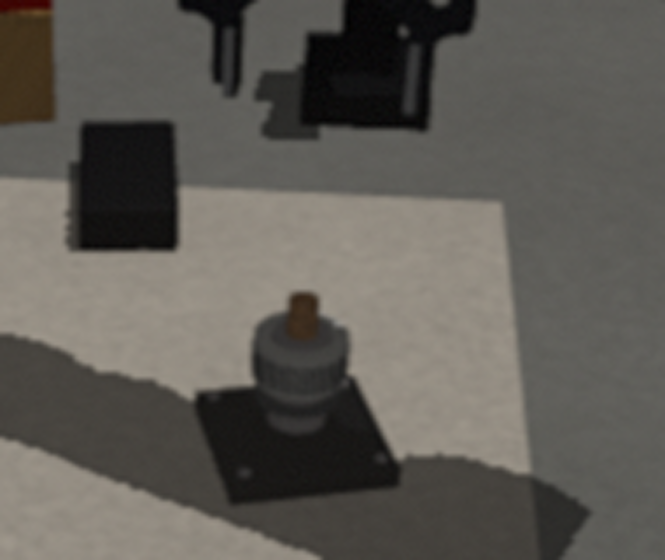

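The rod stands in the chuck with its cork on the mouth at crop (303,318) and its top at about 0.103 m, as it should. Next is the collar grip.

```bash
python3 -m handwheel '{"delta_rot":[[0,0,0],[0,0,0],[0,0,0],[0,0,0],[0,0,0],[0,0,0],[0,0,0],[0,0,0]],"slide":[[0.034,0.01,0.4],[0,0,0.7],[0,0,0.7],[0,0,0.6],[0,0,0.3],[0,0,0.2],[0,0,0.07],[0,0,0]],"hand":[-1,-1,-1,-1,-1,-1,-1,-1]}'
python3 -m handwheel '{"delta_rot":[[0,0,0],[0,0,0],[0,0,0],[0,0,0],[0,0,0],[0,0,0]],"slide":[[0,0,0],[0,0,0],[0,0,0],[0,0,0],[0,0,0],[0,0,0]],"hand":[-0.2,1,1,1,1,1]}'
```

```text
clock: 12.55
eef_pos: [0.4874, -0.1271, 0.0747]
ee_rot: [3.141, 0.0, 1.451]
force: [-1.0, -0.7, 0.2]
width: 0.0853
grasp_force: 0.0
clock: 13.3
eef_pos: [0.4874, -0.1271, 0.0752]
ee_rot: [3.14, 0.0, 1.451]
force: [-1.2, 0.1, 6.4]
width: 0.052
grasp_force: 61.6
```

```bash
python3 -m handwheel '{"delta_rot":[[0,0,-0.5],[0,0,-0.5],[0,0,-0.5],[0,0,-0.5],[0,0,0]],"slide":[[0,0,0.02],[0,0,0],[0,0,0],[0,0,0],[0,0,0]],"hand":[1,1,1,1,1]}'; python3 -c "
from h import *
s=ctrl.read_state();print(s['moment'],s['q'][5])"
python3 -m handwheel '{"delta_rot":[[0,0,-0.5],[0,0,-0.5],[0,0,-0.5],[0,0,0]],"slide":[[0,0,0],[0,0,0],[0,0,0],[0,0,0]],"hand":[1,1,1,1]}'; python3 -c "
from h import *
s=ctrl.read_state();print(s['moment'],s['q'][5])"
```

```text
clock: 13.92
eef_pos: [0.488, -0.1268, 0.0752]
ee_rot: [3.139, 0.0, 1.731]
force: [-1.8, 2.8, 12.5]
width: 0.0521
grasp_force: 62.4
[0.55309834 0.54023186 0.09135399] 1.009016239263321
clock: 14.42
eef_pos: [0.4877, -0.127, 0.075]
ee_rot: [3.14, 0.001, 1.941]
force: [-2.7, 2.1, 13.2]
width: 0.0521
grasp_force: 62.3
[0.29991939 0.62438322 0.17388077] 0.7994511930063751
```

```bash
for i in 1; do python3 -m handwheel '{"delta_rot":[[0,0,-0.5],[0,0,-0.5],[0,0,-0.5],[0,0,0]],"slide":[[0,0,0],[0,0,0],[0,0,0],[0,0,0]],"hand":[1,1,1,1]}'; done; python3 -c "
from h import *
s=ctrl.read_state();print(s['moment'],s['q'][5])"
```

```text
clock: 14.92
eef_pos: [0.4881, -0.1271, 0.0752]
ee_rot: [3.14, 0.002, 2.15]
force: [-2.5, 1.3, 12.9]
width: 0.0521
grasp_force: 62.3
[0.3749325  0.58017299 0.10793263] 0.5899694678398351
```

```bash
python3 -m handwheel '{"delta_rot":[[0,0,-0.5],[0,0,-0.5],[0,0,0]],"slide":[[0,0,0],[0,0,0],[0,0,0]],"hand":[1,1,1]}'; python3 -c "
from h import *
s=ctrl.read_state();print(s['moment'],s['q'][5])"
```

```text
clock: 15.3
eef_pos: [0.4882, -0.1269, 0.0751]
ee_rot: [3.139, 0.002, 2.29]
force: [-1.0, 0.6, 12.3]
width: 0.0524
grasp_force: 62.3
[0.45547791 0.4499191  0.13285949] 0.45043717243747616
```

```bash
python3 -m handwheel '{"delta_rot":[[0,0,-0.5],[0,0,-0.5],[0,0,0]],"slide":[[0,0,0],[0,0,0],[0,0,0]],"hand":[1,1,1]}'; python3 -c "
from h import *
s=ctrl.read_state();print(s['moment'],s['q'][5])"
```

```text
clock: 15.68
eef_pos: [0.488, -0.127, 0.075]
ee_rot: [3.14, 0.002, 2.429]
force: [-1.8, 0.8, 11.0]
width: 0.0525
grasp_force: 62.2
[0.4208454 0.5295141 0.0851304] 0.31080690870335287
```

```bash
python3 -m handwheel '{"delta_rot":[[0,0,-0.5],[0,0,-0.5],[0,0,0]],"slide":[[0,0,0],[0,0,0],[0,0,0]],"hand":[1,1,1]}'; python3 -c "
from h import *
s=ctrl.read_state();print(s['moment'],s['q'][5])"
```

```text
clock: 16.05
eef_pos: [0.4881, -0.127, 0.0752]
ee_rot: [3.14, 0.002, 2.569]
force: [-2.1, 2.4, 12.3]
width: 0.0527
grasp_force: 62.3
[0.4364199  0.51967375 0.21060943] 0.1711088903013415
```

```bash
python3 -m handwheel '{"delta_rot":[[0,0,-0.5],[0,0,-0.5],[0,0,0]],"slide":[[0,0,0],[0,0,0],[0,0,0]],"hand":[1,1,1]}'; python3 -c "
from h import *
s=ctrl.read_state();print(s['moment'],s['q'][5])"
```

```text
clock: 16.42
eef_pos: [0.4884, -0.1271, 0.0752]
ee_rot: [3.141, 0.003, 2.709]
force: [-1.8, 1.5, 12.2]
width: 0.0522
grasp_force: 62.3
[0.38874724 0.34520487 0.11701849] 0.03149844207045418
```

```bash
python3 -m handwheel '{"delta_rot":[[0,0,-0.5],[0,0,-0.5],[0,0,0]],"slide":[[0,0,0],[0,0,0],[0,0,0]],"hand":[1,1,1]}'; python3 -c "
from h import *
s=ctrl.read_state();print(s['moment'],s['q'][5])"
```

```text
clock: 16.8
eef_pos: [0.4884, -0.1268, 0.0752]
ee_rot: [3.14, 0.003, 2.848]
force: [-1.3, 2.7, 11.5]
width: 0.0525
grasp_force: 62.3
[0.56398102 0.32992038 0.14397768] -0.1080326475180983
```

```bash
python3 -m handwheel '{"delta_rot":[[0,0,-0.5],[0,0,-0.5],[0,0,0]],"slide":[[0,0,0],[0,0,0],[0,0,0]],"hand":[1,1,1]}'; python3 -c "
from h import *
s=ctrl.read_state();print(s['moment'],s['q'][5])"
```

```text
clock: 17.18
eef_pos: [0.4878, -0.1267, 0.0743]
ee_rot: [3.141, 0.002, 2.987]
force: [-0.3, 2.0, 7.0]
width: 0.052
grasp_force: 62.2
[0.45423892 0.09225021 0.26911184] -0.24702282141885862
```

```bash
python3 -m handwheel '{"delta_rot":[[0,0,-0.5],[0,0,-0.5],[0,0,0]],"slide":[[0,0,0],[0,0,0],[0,0,0]],"hand":[1,1,1]}'; python3 -c "
from h import *
s=ctrl.read_state();print(s['moment'],s['q'][5])"
```

```text
clock: 17.55
eef_pos: [0.4873, -0.1267, 0.0734]
ee_rot: [3.141, 0.001, 3.125]
force: [1.5, 1.2, -1.2]
width: 0.0524
grasp_force: 62.7
[ 0.2929414  -0.2568371  -0.03245272] -0.385061104163477
```

```bash
python3 -m handwheel '{"delta_rot":[[0,0,-0.5],[0,0,-0.5],[0,0,0]],"slide":[[0,0,0],[0,0,0],[0,0,0]],"hand":[1,1,1]}'; python3 -c "
from h import *
s=ctrl.read_state();print(s['moment'],s['q'][5])"
```

```text
clock: 17.92
eef_pos: [0.4869, -0.1268, 0.0732]
ee_rot: [3.141, -0.0, -3.019]
force: [0.4, 1.2, -1.4]
width: 0.0523
grasp_force: 62.8
[ 0.15760331 -0.07743511 -0.02877764] -0.5241132414655542
```

```bash
python3 -m handwheel '{"delta_rot":[[0,0,0],[0,0,0],[0,0,0],[0,0,0]],"slide":[[0,0,0.03],[0,0,0.03],[0,0,0.03],[0,0,0]],"hand":[1,1,1,1]}'; python3 -c "
from h import *
s=ctrl.read_state();print(s['moment'],s['q'][5])"
```

```text
clock: 18.42
eef_pos: [0.4869, -0.1269, 0.0686]
ee_rot: [3.141, -0.0, -3.017]
force: [-0.4, 1.4, -1.8]
width: 0.0524
grasp_force: 62.8
[ 0.05066831 -0.05570313 -0.03689678] -0.5260144973663926
```

```bash
python3 -m handwheel '{"delta_rot":[[0,0,0],[0,0,0],[0,0,0],[0,0,0],[0,0,0],[0,0,0]],"slide":[[0,0,0.04],[0,0,0.04],[0,0,0.04],[0,0,0.04],[0,0,0.04],[0,0,0]],"hand":[1,1,1,1,1,1]}'; python3 -c "
from h import *
s=ctrl.read_state();print(s['moment'],s['q'][5])"
```

```text
clock: 19.18
eef_pos: [0.4871, -0.1269, 0.0591]
ee_rot: [-3.141, 0.0, -3.017]
force: [-2.1, 1.4, 6.2]
width: 0.0523
grasp_force: 63.6
[0.3808125  0.3746962  0.01533771] -0.526191628429319
```

```bash
python3 -m handwheel '{"delta_rot":[[0,0,0],[0,0,0],[0,0,0],[0,0,0],[0,0,0]],"slide":[[0,0,0.03],[0,0,0.03],[0,0,0.03],[0,0,0.03],[0,0,0]],"hand":[1,1,1,1,1]}'; python3 -c "
from h import *
s=ctrl.read_state();print(s['moment'],s['q'][5])
c=cam('side','side4.png');W=cloud(c)
i=cv2.imread('pics/side4.png')[110:240,300:470]; cv2.imwrite('pics/side4c.png',cv2.resize(i,None,fx=4,fy=4,interpolation=cv2.INTER_CUBIC))"
```

```text
clock: 19.8
eef_pos: [0.4873, -0.1269, 0.0569]
ee_rot: [-3.14, 0.002, -3.017]
force: [-13.3, 4.7, 45.5]
width: 0.0525
grasp_force: 67.5
[ 1.28499549  2.70168342 -0.0126471 ] -0.526216742462935
```

View pics/side4c.png

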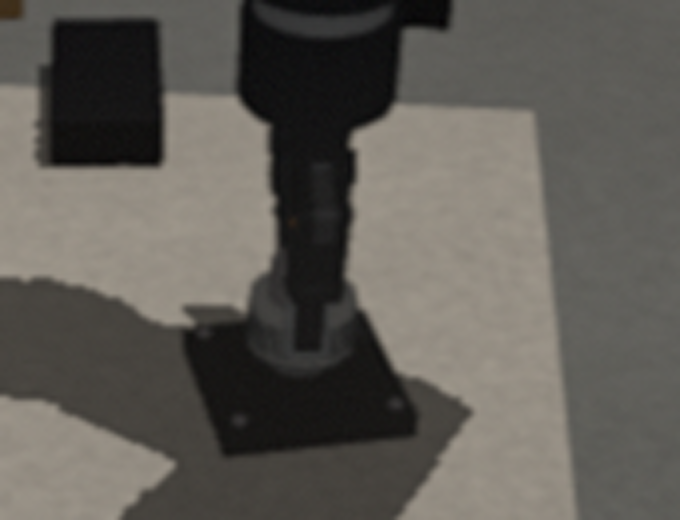

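The collar sits low on the base at crop (300,320), with the fingers holding it. The travel of 18.3 mm matches the stop. I'll ease the push a little and check the collar's height.

```bash
python3 -m handwheel '{"delta_rot":[[0,0,0],[0,0,0],[0,0,0],[0,0,0]],"slide":[[0,0,-0.03],[0,0,0],[0,0,0],[0,0,0]],"hand":[1,1,1,1]}'; python3 -c "
from h import *
c=cam('side');W=cloud(c)
f=W[180:186,364:371]
for r in range(170,206,2): print(r,W[r,364:372:3].round(3).tolist())
c=cam('top','top5.png');S=cloud(c)[205:260,180:300].reshape(-1,3);print('rods',np.nanmax(S,0), [ (S[:,2]>h).sum() for h in (.05,.06)])"
```

```text
clock: 20.35
eef_pos: [0.4872, -0.1269, 0.057]
ee_rot: [-3.141, 0.001, -3.017]
force: [-9.6, 4.1, 31.3]
width: 0.0525
grasp_force: 66.0
170 [[0.512, -0.276, 0.0], [0.505, -0.274, 0.002], [0.496, -0.093, 0.111]]
172 [[0.511, -0.268, 0.0], [0.505, -0.263, 0.004], [0.496, -0.137, 0.08]]
174 [[0.511, -0.259, 0.0], [0.502, -0.128, 0.081], [0.496, -0.128, 0.081]]
176 [[0.511, -0.25, 0.001], [0.502, -0.124, 0.078], [0.496, -0.122, 0.08]]
178 [[0.51, -0.237, 0.003], [0.501, -0.125, 0.073], [0.495, -0.116, 0.08]]
180 [[0.507, -0.136, 0.061], [0.501, -0.122, 0.07], [0.495, -0.093, 0.089]]
182 [[0.507, -0.13, 0.06], [0.501, -0.12, 0.067], [0.495, -0.115, 0.071]]
184 [[0.507, -0.125, 0.059], [0.501, -0.12, 0.062], [0.495, -0.114, 0.067]]
186 [[0.506, -0.115, 0.061], [0.5, -0.118, 0.059], [0.494, -0.117, 0.06]]
188 [[0.506, -0.11, 0.059], [0.5, -0.11, 0.059], [0.494, -0.108, 0.061]]
190 [[0.506, -0.11, 0.054], [0.5, -0.106, 0.057], [0.494, -0.102, 0.061]]
192 [[0.506, -0.114, 0.047], [0.499, -0.105, 0.053], [0.494, -0.101, 0.056]]
194 [[0.505, -0.113, 0.043], [0.499, -0.106, 0.048], [0.493, -0.098, 0.054]]
196 [[0.505, -0.113, 0.038], [0.499, -0.106, 0.043], [0.493, -0.097, 0.049]]
198 [[0.505, -0.11, 0.036], [0.499, -0.105, 0.039], [0.493, -0.103, 0.041]]
200 [[0.505, -0.122, 0.022], [0.499, -0.106, 0.034], [0.493, -0.104, 0.036]]
202 [[0.504, -0.113, 0.024], [0.498, -0.115, 0.023], [0.492, -0.114, 0.024]]
204 [[0.504, -0.112, 0.019], [0.498, -0.108, 0.022], [0.492, -0.109, 0.022]]
rods [0.64123461 0.31096642 0.08303416] [np.int64(316), np.int64(316)]
```

The collar's top is at 0.060 m and its underside at about 0.034 m, so it is home, and the push is steady at 31 N.

```bash
python3 -c "
from bench import ctrl
print(ctrl.job_done())"
```

```text
the job is handed in; nothing more can be done
None
```

The plug rod went fully into the chuck, with its cork on the mouth. I then turned the collar onto the pins and pushed it home, and the arm is still holding it there with about 31 N, ready for you to tighten the lock screw; the job took about 20 s and is handed in.

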